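Seat a pump foot in the corner of a bolting fixture and hold it

TASK

Take the loose aluminium foot plate by its red boss, set it on the steel fixture in front of the yellow bridge, and slide its front end under the bridge and into the corner, so that its front edge lies flush on the end fence and its left edge flush on the side fence. Keep it flat on the base and pressed firmly against both fences at once, and finish like that: still gripping the boss and pushing, do not let go. Leave the blue bin, the red flange and the brass coupling where they are.

Things in the scene. Friction and masses are not known exactly. Their poses are not given: they have to be found in the camera images.
- foot: Loose aluminium plate, 110 long (x) x 70 wide (y) x 14 mm thick, about 0.4 kg, four dark holes in its front half. A red upright round boss, 28 mm in diameter, 45 mm tall, stands on it 30 mm behind the centre (x = -30, y = 0 mm); the +x end, far from the boss, is the front. Origin: centre of the underside. Starts flat on the bench, front turned up to 70 degrees from pointing away from the robot.
- boss_top (a point): Centre of the boss's flat top, 59 mm above the plate's underside. Grip the boss from above; being round it may be gripped at any yaw, and the plate can turn about it in the fingers when pushed flat against a fence. The red collar at its root (38 mm wide, 3 mm high) is paint only.
- foot_front (a point): Middle of the plate's front edge, at the underside (55 mm ahead of the foot's origin, y = 0).
- foot_corner (a point): The plate's front left corner at the underside (x = +55, y = +35 mm in the foot's frame); it goes into the fixture's corner.
- fixture: Fixture fixed to the bench, turned up to 20 degrees: bright steel base 230 long (x) x 140 wide (y) x 12 mm thick, with two dark steel fences and a yellow bridge. Origin: centre of the base's underside, on the bench; x points from the open entry end (nearer the robot) to the end fence, y to the side fence, z up. The foot ends with its x along the fixture's x.
- end_fence: Dark steel bar across the far (+x) end of the fixture: flat face looking back to -x at fixture x = +95 mm, 140 mm wide, its top 22 mm above the base's top (34 mm above the bench). Its frame is the fixture's frame (same origin and axes).
- side_fence: Dark steel bar along the left (+y) side: flat face looking to -y at fixture y = +45 mm, running from fixture x = -60 to +95 mm, its top 22 mm above the base's top. Rigid, dry metal: friction on base and fences takes several newtons of a push, so a sideways push while pressed on the other fence may not get through. Its frame is the fixture's frame.
- bridge: Yellow bar over the fixture, from fixture x = +55 to +80 mm, its underside 20 mm above the base's top, its top 42 mm above the bench. It stands on the side fence and on a leg at y = -61 to -41 mm: the gap is 86 wide (y = -41 to +45) and 20 mm high. The boss does not pass it: with the foot home the boss axis is 45 mm short of it. Frame: the fixture's.
- corner (a point): The inside corner of the two fences on the base's top (fixture x = +95, y = +45, z = +12 mm); the foot's front left corner ends here.
- bin: Bystander: open blue plastic bin, 100 x 130 x 60 mm, with fittings in it, standing loose at the far side of the work. Origin: centre of its underside.
- flange: Bystander: loose red flange, 90 mm in diameter, 40 mm tall, lying between the foot and the fixture. Origin: centre of its underside.
- coupling: Bystander: loose brass coupling, 34 mm in diameter, 42 mm tall, standing between the foot and the fixture. Origin: centre of its underside.
Not all that is in view belongs to the job. Several things look just like the foot: the one meant starts farthest to the robot's left.

How it is judged:
By the outcome, as a careful person would: the job done as asked, in the order asked, and still so for the second after the job is handed in, while the arm keeps its last pose, push and grip.
It also fails if it takes over 70 s, if anything falls off the work surface, if the arm or the gripper's body presses on something with over 40 N, if the wrist force passes 120 N, or if a joint passes its speed limit or range.

ROBOT

A 6-joint arm with a two-finger parallel gripper is mounted at the origin on the work surface. World frame = base frame: x ahead of the robot, y to its left, z up, the work surface at z = 0. Lengths are in mm, angles in rad, forces in N, time in s.
With the tool pointing down it reaches from about 425 to 950 mm from the base axis. Payload 14.7 kg.
Tool frame: the origin (TCP) lies on the mounting face of the last link; the fingertips stand 173 mm ahead of it and the grasp point (between the pads) lies 155 mm ahead of it (env.tcp_to_tips is the distance from the TCP to the fingertips, in mm); z points along the fingers, y is the line along which they close (so a half turn about z gives the same grasp; the last joint's range is limited). The gripper opens to 85 mm and grips with 20 to 120 N. Pads are 22 mm wide; open, the fingers measure 114 mm over their backs; the gripper's body (76 mm by 85 mm) begins 54 mm behind the grasp point. The pads swing forward as they close: fully open they stand 13 mm farther back than shut.
Start: joints at [1.289, 0.48, 1.596, -0, 1.065, -0.047], TCP at [151.197, 632.166, 404.697] pointing down, gripper open.
Joint ranges: [-2.75, 2.75], [-0.82, 2.05], [0.23, 2.67], [-1.56, 4.7], [0.09, 2.69], [-2.92, 2.92]. Speed limits (rad/s): [1.89, 1.89, 2.39, 3.01, 3.01, 3.01].

INTERFACE

Orientations are given as a unit quaternion [x, y, z, w].
In Python, from rig import env, snapshot, get_calibration gives the robot as it stands.
- The arm moves only by the tool drive_tool, never from a script. Its argument "motion" is text: rows parted by semicolons, each of 7 numbers parted by spaces: the closure, from -1 (fully open) to 1 (shut), then the shift along the tool's x, y, z in fractions of the full range, 1 being 0.8 m, then the turn, a rotation vector about the tool's x, y, z in fractions of the full range, 1 being 2 rad. In form: grip tx ty tz ax ay az; .... A call has 1 to 10 rows; each row is the pose to reach, as a shift and turn from the pose commanded when the call began, along the tool's axes at that moment; what a row does not reach only later rows make up. A row lasts 1/12 s, in which the tool goes at most 41.7 mm and 7.16 degrees, less where a joint would pass 70% of its speed; a pose out of reach is approached as far as the arm can. Shift and turn numbers lie between -1 and 1, and a call with a number outside is refused. A call with a gripper value outside its range is refused whole. The fingers move at their own pace and stop on an object; "grip_force" is the grip in N (left out, the last holds). Time passes only in rows, so rows that repeat a pose let the fingers close. It gives the time, the measured TCP pose, the force, the opening and the grip force at its end, in the units of the state.
- env.state(): the state, without advancing time (a new reading comes with each control period).
- snapshot(name): name is "side" or "top" or "wrist"; returns the picture (420x560x3 uint8, red, green, blue); there is no depth.
- get_calibration(name): a dict with "fx", "fy", "cx", "cy" (pixels), "eye" and "orientation" of the camera in the world; the wrist camera has in their place "mount" (4x4, takes a point from camera to tool coordinates, whose origin is the TCP and whose axes are the flange's). Camera axes: x right, y up, looking along -z (the intrinsics and any distortion apply to the point x, -y, -z); pixel columns grow to the right and rows downward; lengths in mm; the calibration is good to about 2 mm. A picture is of the moment at which its call begins: read the wrist's pose just before it. get_calibration takes no time and is no camera call.
- env.job_done(): hands the job in; it is judged then, once.
The state is a dict: "time_s": time; "qpos": joint angles; "qd": joint speeds; "joint_torque": joint torques, N m; "position": TCP position; "eef_rot": TCP orientation; "contact_force": force on the tool from outside, world axes, zero at the start; "torque": the same for the moment, N m; "grip_width": finger opening in mm; "gripper_force": force on a finger pad.
Only numpy, scipy, OpenCV 4.12 (cv2) and the standard library are available. Lean on these libraries where they do the work, as an engineer would, in place of code of your own. Each camera call takes 0.05 s, during which the arm holds its last target. There are 200 camera calls.

## Working session

There is one attempt and no reset: what is moved stays moved. The work goes in short steps, Python scripts to look and compute and a tool call to move; the robot and the scene stay as the last step left them, time stands still between calls to the robot, and variables do not carry over. Pictures are saved under pics/ and viewed, at most 10 in all, crops included, and the job is handed in when it is done.

Besides the shell and the picture viewer there is one more tool, called as name(argument=value, ...), one argument or row to a line, values as JSON. drive_tool: Moves the arm, as the interface text tells. Its arguments: {"type":"object","properties":{"motion":{"type":"string"},"grip_force":{"type":"number"}},"required":["motion"]}

```bash
ls; mkdir -p pics; python3 - <<'E'
from rig import env,snapshot,get_calibration
import cv2
for n in("top","side"):
    c=get_calibration(n); print(n,c)
    cv2.imwrite(f"pics/{n}0.png",snapshot(n)[:,:,::-1])
print(get_calibration("wrist")); s=env.state(); print(s)
E
```

```text
pics
top {'fx': 386.65621094424415, 'fy': 386.65621094424415, 'cx': 284.9249818601885, 'cy': 208.27907747724294, 'eye': array([458.28186597,  18.00099473, 956.47399887]), 'orientation': array([-0.04560314,  0.03068171,  0.71512607, -0.69683118])}
side {'fx': 515.2418453760027, 'fy': 515.2418453760027, 'cx': 276.45906711162905, 'cy': 208.60917178399112, 'eye': array([ 177.84661168, -610.58808178,  920.27767339]), 'orientation': array([ 0.32650174, -0.08462694, -0.24706382,  0.90840209])}
{'fx': 302.2361031972028, 'fy': 302.2361031972028, 'cx': 276.6407343676235, 'cy': 210.60735809316486, 'mount': array([[ 9.19460509e-04,  9.46399145e-01,  3.22998163e-01,
         8.19590524e+01],
       [ 9.99999023e-01, -5.30173176e-04, -1.29320912e-03,
         1.37613634e-01],
       [-1.05264704e-03,  3.22999037e-01, -9.46398708e-01,
         3.13833109e+01],
       [ 0.00000000e+00,  0.00000000e+00,  0.00000000e+00,
         1.00000000e+00]])}
{'time_s': 0.1, 'qpos': array([ 1.28936709e+00,  4.80766224e-01,  1.59677226e+00, -1.35089012e-05,
        1.06507330e+00, -4.66090648e-02]), 'qd': array([ 0.00029109, -0.00144716, -0.00090614, -0.00071968,  0.00079195,
        0.00197298]), 'joint_torque': array([ 6.30709019e-04, -9.52266669e+01, -4.31038857e+01, -9.98668907e-05,
        5.18211251e-03, -2.83180805e-05]), 'position': array([151.17757862, 632.01131198, 404.15273866]), 'eef_rot': array([ 1.17137250e-01,  9.93115605e-01, -5.03688924e-04, -7.73758786e-05]), 'contact_force': array([0.54085969, 0.03282585, 0.05083702]), 'torque': array([ 0.00169972,  0.03191487, -0.00801368]), 'gripper_force': 0.0, 'grip_width': 85.51925186496136}
```

View pics/top0.png

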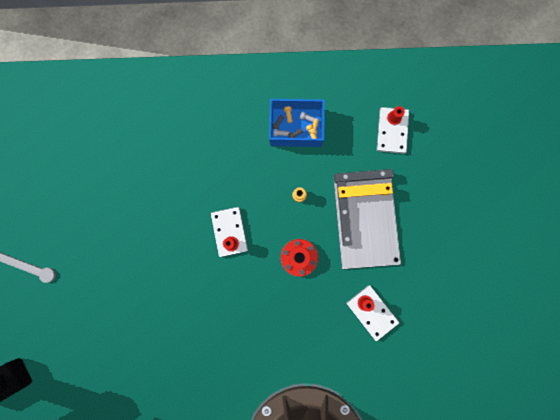

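View pics/side0.png

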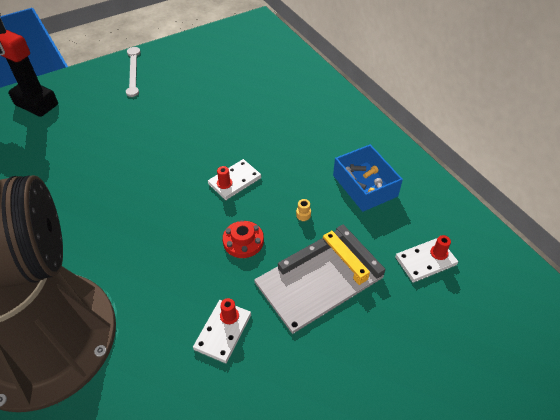

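The top view shows three plates with bosses: A (229,232), B (393,130) and C (373,313). Image left is the robot's left (+y), so A, which is farthest left, should be the foot. The fixture is at about (368,220), the flange at (299,258), the coupling at (299,194) and the bin at (297,122).

```bash
cat > h.py <<'E'
import numpy as np, cv2
from scipy.spatial.transform import Rotation as R
from rig import env,snapshot,get_calibration
def cam(n,st=None):
    c=get_calibration(n)
    if "mount" in c:
        st=st or env.state(); M=R.from_quat(st["eef_rot"]).as_matrix(); m=c["mount"]
        return c,M@m[:3,:3],M@m[:3,3]+st["position"]
    return c,R.from_quat(c["orientation"]).as_matrix(),np.array(c["eye"])
def ray(C,uv,z):
    c,Q,e=C; uv=np.atleast_2d(uv).astype(float)
    d=np.c_[(uv[:,0]-c["cx"])/c["fx"],-(uv[:,1]-c["cy"])/c["fy"],-np.ones(len(uv))]@Q.T
    return e+d*((z-e[2])/d[:,2])[:,None]
def proj(C,P):
    c,Q,e=C; p=(np.atleast_2d(P)-e)@Q
    return np.c_[c["cx"]+c["fx"]*p[:,0]/-p[:,2], c["cy"]-c["fy"]*p[:,1]/-p[:,2]]
def blobs(mask,amin=60):
    cs,_=cv2.findContours(mask.astype(np.uint8),cv2.RETR_EXTERNAL,cv2.CHAIN_APPROX_NONE)
    return [k for k in cs if cv2.contourArea(k)>amin]
E
python3 - <<'E'
from h import *
np.set_printoptions(precision=1,suppress=True)
for n in("top","side"):
    I=cv2.imread(f"pics/{n}0.png"); H=cv2.cvtColor(I,cv2.COLOR_BGR2HSV).astype(int); C=cam(n)
    h,s,v=H[...,0],H[...,1],H[...,2]
    red=((h<8)|(h>172))&(s>150)&(v>60); white=(s<40)&(v>200); yel=(h>18)&(h<32)&(s>150)&(v>120)
    for nm,m,z in(("red",red,59),("white",white,14),("yel",yel,42)):
        for k in blobs(m):
            r=cv2.minAreaRect(k); b=cv2.boxPoints(r)
            w=ray(C,b,z)[:,:2]; print(n,nm,r[0],"w",w.mean(0),"sides",np.linalg.norm(w[1]-w[0]),np.linalg.norm(w[2]-w[1]),"ang",np.degrees(np.arctan2(*(w[1]-w[0])[::-1])))
I=cv2.imread("pics/top0.png")
a=cv2.resize(I[160:280,325:410],None,fx=4.7,fy=4.7,interpolation=cv2.INTER_CUBIC)
b=cv2.resize(I[190:270,195:270],None,fx=5,fy=5,interpolation=cv2.INTER_CUBIC)
o=np.zeros((570,790,3),np.uint8); o[:a.shape[0],:a.shape[1]]=a; o[:b.shape[0],400:400+b.shape[1]]=b
cv2.imwrite("pics/crop.png",o)
E
```

```text
top red (365.5, 303.0) w [ 335.2 -141.4] sides 33.886440932119605 31.064765410476433 ang -91.26610305131707
top red (299.0, 257.0) w [442.3   6.2] sides 83.23758221043947 82.1542741236617 ang -91.45187018943419
top red (230.0, 243.5) w [477.1 165.2] sides 32.64858918587994 30.028451421535035 ang -91.45849499531639
top red (395.1120910644531, 114.4051742553711) w [ 773.6 -232.3] sides 47.00942626834945 31.712884169220345 ang -25.28353097359155
top white (372.3690490722656, 312.92425537109375) w [ 305.9 -164.3] sides 70.85109759568672 110.62150809808242 ang -53.98496306032797
top white (228.5192108154297, 231.59616088867188) w [507.4 176. ] sides 70.44851259457612 109.12591483989199 ang -80.17930427942058
top white (367.71929931640625, 234.33883666992188) w [ 492.4 -162.3] sides 139.78123854831364 155.7432617298004 ang -86.16516825742659
top white (392.8356018066406, 129.5272216796875) w [ 751. -237.] sides 109.10643608715584 71.87828538532206 ang -7.370908233897221
top yel (299.0, 194.5) w [589.8   1.7] sides 28.67627929074558 31.317377953084314 ang -91.62312916722048
top yel (365.002
[... 1142 characters left out ...]
475097656) w [ 740.2 -238. ] sides 99.03159738818027 72.3580939957175 ang -6.976502619929492
side white (240.1348419189453, 173.41574096679688) w [528.1 176.6] sides 86.96267425193665 71.5157279684387 ang 11.846267301682524
side white (131.5, 74.0) w [441.4 692.5] sides 33.425822002404075 185.56942758866865 ang -30.91911761895088
side white (165.85000610351562, 28.550003051757812) w [619.6 862.4] sides 92.01785281841028 76.51885645095156 ang 3.000336229757116
side yel (346.8845520019531, 255.83123779296875) w [ 597.4 -162.9] sides 39.85496468126839 138.75903457744693 ang 11.25650533323719
side yel (303.5, 203.0) w [596.1  -0.3] sides 23.26274875277383 24.626851958633072 ang 58.20509116128922
```

View pics/crop.png

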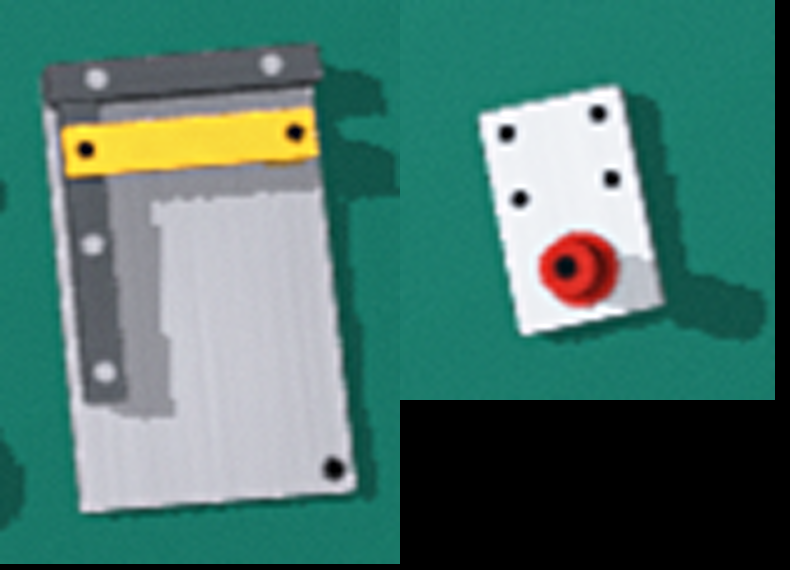

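The crop confirms plate A (top-view pixels 229,232; boss at about 231,243). It has four holes in the half away from the boss, it measures 70×109 mm at z=14, and it is the farthest left at y≈176. Its front points away from the robot at yaw ≈ 9.8°. Next I'll fit the fixture lines and work out the first approach.

```bash
cat >> h.py <<'E'
def go(x,y,z,yaw):
    """shift (m, tool axes) + turn for tool y at world angle yaw(deg)"""
    s=env.state(); M=R.from_quat(s["eef_rot"]).as_matrix()
    d=M.T@(np.array([x,y,z])-s["position"])/1000
    c,sn=np.cos(np.radians(yaw)),np.sin(np.radians(yaw))
    T=np.array([[-sn,c,0],[c,sn,0],[0,0,-1]]) # rows: tool x,y,z
    T=np.array([[-sn,c,0],[c,sn,0],[0,0,-1.]]); rv=R.from_matrix(M.T@T.T).as_rotvec()
    print("shift",d.round(4),"turn",rv.round(3),"dist",np.linalg.norm(d).round(3))
E
python3 - <<'E'
from h import *
np.set_printoptions(precision=1,suppress=True)
C=cam("top"); f=lambda x,y:(325+x/4.7-.4,160+y/4.7-.4)
for nm,a,b,z in(("base R",(322,190),(355,490),12),("base L",(50,112),(81,512),12),("base front",(81,512),(355,490),12),("side fence top inner",(107,195),(127,402),34),("end fence top near",(45,103),(322,84),34),("bridge near",(66,178),(318,157),42),("bridge far",(62,128),(314,108),42)):
    P=ray(C,[f(*a),f(*b)],z)[:,:2]; d=P[1]-P[0]; print(nm,P.ravel(),"len",np.hypot(*d),"ang",np.degrees(np.arctan2(d[1],d[0])))
go(478,171,270,99.8)
E
```

```text
base R [ 574.  -228.6  419.  -236.9] len 155.20836685208863 ang -176.92418305704103
base L [619.2 -89.  411.2 -96.8] len 208.10562621710093 ang -177.84766074790107
base front [ 411.2  -96.8  419.  -236.9] len 140.3547040229324 ang -86.80630882693552
side fence top inner [ 571.8 -113.8  466.5 -119.4] len 105.39681145954019 ang -176.9423293170014
end fence top near [ 620.2  -84.1  626.  -225.8] len 141.8521152277986 ang -87.66116773885376
bridge near [ 580.   -92.3  587.2 -219.7] len 127.53389053929662 ang -86.77620809395573
bridge far [ 605.7  -91.3  612.3 -219. ] len 127.86373886232975 ang -87.02664820824432
shift [-0.4 -0.4  0.1] turn [-0.  -0.  -0.4] dist 0.581
```

Units first: shifts go in shares of 0.8 m and turns go in shares of 2 rad. So -0.425 m is -0.5313, -0.372 m is -0.465, -0.4 rad is -0.2.

drive_tool(
  motion="-1 -0.5313 -0.465 0.1675 0 0 -0.2; -1 -0.5313 -0.465 0.1675 0 0 -0.2; -1 -0.5313 -0.465 0.1675 0 0 -0.2; -1 -0.5313 -0.465 0.1675 0 0 -0.2; -1 -0.5313 -0.465 0.1675 0 0 -0.2; -1 -0.5313 -0.465 0.1675 0 0 -0.2; -1 -0.5313 -0.465 0.1675 0 0 -0.2; -1 -0.5313 -0.465 0.1675 0 0 -0.2; -1 -0.5313 -0.465 0.1675 0 0 -0.2; -1 -0.5313 -0.465 0.1675 0 0 -0.2",
)

```text
time_s: 0.93
position: [384.7, 302.1, 308.8]
eef_rot: [-0.083, 0.997, -0.0, -0.0]
contact_force: [0.9, 0.8, 0.6]
grip_width: 85.7
gripper_force: 0.0
```

```bash
python3 - <<'E'
from h import *
s=env.state();print(s["position"],s["time_s"]); go(478,171,270,99.8)
E
```

```text
[384.7412469  302.10519367 308.76087286] 0.9333
shift [-0.0704 -0.1447  0.0388] turn [-0.    -0.    -0.006] dist 0.165
```

In the tool's units: -0.145 m is -0.1813, -0.07 m is -0.0875, -0.006 rad is -0.003.

drive_tool(
  motion="-1 -0.0875 -0.1813 0.0488 0 0 -0.003; -1 -0.0875 -0.1813 0.0488 0 0 -0.003; -1 -0.0875 -0.1813 0.0488 0 0 -0.003; -1 -0.0875 -0.1813 0.0488 0 0 -0.003; -1 -0.0875 -0.1813 0.0488 0 0 -0.003; -1 -0.0875 -0.1813 0.0488 0 0 -0.003; -1 -0.0875 -0.1813 0.0488 0 0 -0.003",
)

```text
time_s: 1.52
position: [476.8, 172.2, 270.0]
eef_rot: [-0.085, 0.996, -0.0, -0.0]
contact_force: [0.2, -0.2, -0.9]
grip_width: 85.1
gripper_force: 0.0
```

```bash
python3 - <<'E'
from h import *
s=env.state(); I=snapshot("wrist")[:,:,::-1].copy(); cv2.imwrite("pics/w1.png",I); C=cam("wrist",s)
H=cv2.cvtColor(I,cv2.COLOR_BGR2HSV).astype(int);h,sa,v=H[...,0],H[...,1],H[...,2]
print(s["position"], "expect boss top px",proj(C,[[478,171,59]]))
for nm,m,z in(("red",((h<8)|(h>172))&(sa>150)&(v>60),59),("white",(sa<40)&(v>180),14),("hole",v<45,59)):
    for k in blobs(m,100):
        r=cv2.minAreaRect(k);b=cv2.boxPoints(r);w=ray(C,b,z)[:,:2]
        print(nm,r,w.mean(0).round(1),np.linalg.norm(np.diff(w,axis=0),axis=1).round(1),np.degrees(np.arctan2(*(w[1]-w[0])[::-1])).round(1))
go(478,171,197,99.8)
E
```

```text
[476.81328552 172.23599117 269.99442836] expect boss top px [[274.62473676 242.2312631 ]]
red ((271.5173645019531, 240.4779510498047), (28.07855796813965, 37.84846496582031), 83.1572265625) [477.3 168.8] [24.3 19.9 25.1] 107.1
red ((284.8182067871094, 211.10829162597656), (38.41832733154297, 12.566742897033691), 51.07245635986328) [455.9 173.9] [ 7.9 25.   8.2] 139.7
red ((63.5, 133.5), (127.0, 127.0), 90.0) [433.3  39.2] [68.8 72.5 78.5] 99.8
white ((273.0, 249.49996948242188), (85.99998474121094, 118.99998474121094), -0.0) [509.  174.7] [108.7  66.  108.6] -173.1
hole ((39.200008392333984, 333.3999938964844), (17.708751678466797, 11.384199142456055), 18.43494987487793) [578.9  14.2] [10.9 12.  10.9] 161.7
hole ((279.5, 358.0), (122.0, 559.0), 90.0) [576.3 191.7] [389.  122.6 458.9] 99.8
hole ((20.12068748474121, 133.55172729492188), (20.42648696899414, 23.211917877197266), 68.19859313964844) [435.2  14.6] [14.4 10.7 14.7] 119.0
shift [-0.0011 -0.0021  0.0732] turn [ 0.    -0.001  0.   ] dist 0.073
```

View pics/w1.png

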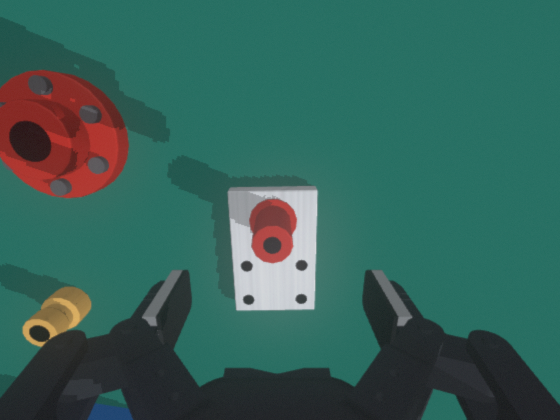

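The wrist view shows the foot from (230,187) to (317,310), with the boss top at about (272,245), and no obstacle within the fingers' span. The boss is at about (479.5, 169.5).

In the tool's units: 0.073 m is 0.0913, -0.004 m is -0.005.

drive_tool(
  motion="-1 -0.0025 -0.005 0.0913 0 0 0; -1 -0.0025 -0.005 0.0913 0 0 0; -1 -0.0025 -0.005 0.0913 0 0 0; 1 -0.0025 -0.005 0.0913 0 0 0; 1 -0.0025 -0.005 0.0913 0 0 0; 1 -0.0025 -0.005 0.0913 0 0 0; 1 -0.0025 -0.005 0.0913 0 0 0; 1 -0.0025 -0.005 0.0913 0 0 0; 1 -0.0025 -0.005 0.0913 0 0 0; 1 -0.0025 -0.005 0.0913 0 0 0",
  grip_force=80,
)

```text
time_s: 2.4
position: [480.1, 169.1, 198.8]
eef_rot: [-0.086, 0.996, 0.0, 0.001]
contact_force: [-3.7, 2.3, 19.7]
grip_width: 26.3
gripper_force: 77.4
```

In the tool's units: -0.08 m is -0.1, -0.05 m is -0.0625.

drive_tool(
  motion="1 0 0 -0.025 0 0 0; 1 0 0 -0.0625 0 0 0; 1 0 0 -0.1 0 0 0; 1 0 0 -0.1 0 0 0; 1 0 0 -0.1 0 0 0",
)

```text
time_s: 2.82
position: [480.1, 168.9, 279.1]
eef_rot: [-0.085, 0.996, 0.0, 0.002]
contact_force: [0.1, -0.1, -4.9]
grip_width: 26.2
gripper_force: 79.3
```

```bash
python3 - <<'E'
from h import *
s=env.state(); print(s["position"],s["contact_force"],s["grip_width"]); go(484.7,-158.2,282,93)
a=snapshot("side")[:,:,::-1][60:300,150:400]; b=snapshot("wrist")[:,:,::-1][150:330,170:380]
o=np.zeros((480,790,3),np.uint8); a=cv2.resize(a,None,fx=1.6,fy=1.6); b=cv2.resize(b,None,fx=1.8,fy=1.8); o[:a.shape[0],:a.shape[1]]=a;o[:b.shape[0],405:405+b.shape[1]]=b
cv2.imwrite("pics/lift.png",o)
E
```

```text
[480.14119813 168.92528091 279.10438491] [ 0.06349074 -0.05468024 -4.93814821] 26.15452664243209
shift [ 0.0512 -0.3231 -0.0032] turn [0.001 0.004 0.119] dist 0.327
```

View pics/lift.png

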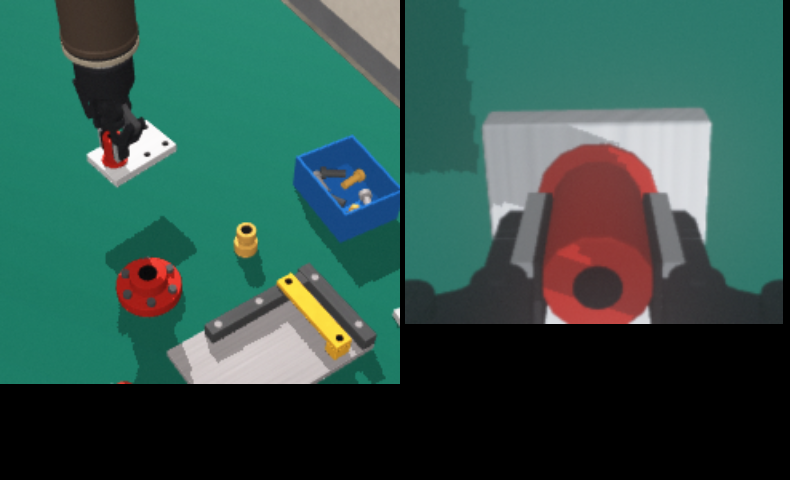

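The plate is held level and square to the fingers: rear edge at crop (485–710,115), pads on either side of the boss. I'll carry it across at about 80 mm, above the flange and coupling.

In the tool's units: -0.323 m is -0.4038, 0.051 m is 0.0638, 0.119 rad is 0.0595.

drive_tool(
  motion="1 0.0038 -0.025 0 0 0 0.005; 1 0.0125 -0.075 0 0 0 0.015; 1 0.02 -0.125 0 0 0 0.025; 1 0.0275 -0.175 0 0 0 0.035; 1 0.0363 -0.225 0 0 0 0.04; 1 0.0438 -0.275 0 0 0 0.045; 1 0.0513 -0.325 0 0 0 0.05; 1 0.0588 -0.3688 0 0 0 0.055; 1 0.0638 -0.4038 0 0 0 0.0595; 1 0.0638 -0.4038 0 0 0 0.0595",
)

```text
time_s: 3.75
position: [484.4, -162.5, 276.0]
eef_rot: [-0.024, 1.0, -0.0, -0.0]
contact_force: [0.5, 0.5, -3.0]
grip_width: 26.2
gripper_force: 80.1
```

```bash
python3 - <<'E'
from h import *
s=env.state(); print(s["position"]);go(484.7,-158.2,215,93)
I=snapshot("top")[:,:,::-1][150:290,310:430]; I=cv2.resize(I,None,fx=4.2,fy=4.2,interpolation=cv2.INTER_CUBIC)
b=snapshot("side")[:,:,::-1][180:350,230:410]; b=cv2.resize(b,None,fx=1.6,fy=1.6)
o=np.zeros((590,795,3),np.uint8);o[:I.shape[0],:I.shape[1]]=I;o[:b.shape[0],506:506+b.shape[1]]=b
cv2.imwrite("pics/over.png",o)
E
```

```text
[ 484.3870433  -162.54958733  276.036913  ]
shift [-0.0005  0.0044  0.061 ] turn [-0.001 -0.    -0.004] dist 0.061
```

View pics/over.png

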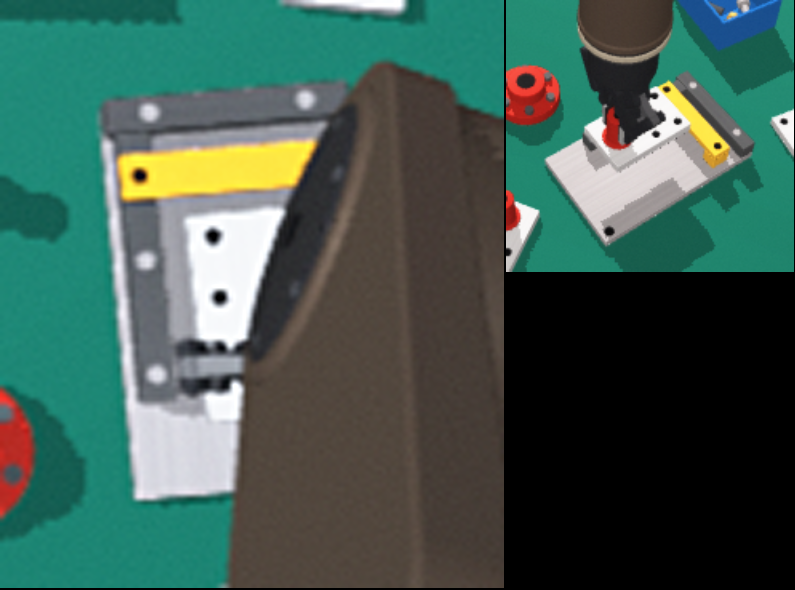

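The plate hangs in front of the bridge and parallel to the side fence: its left edge runs crop (187,215)–(205,415), the fence edge (158,195)–(177,400). The bridge near edge is at row ~195. The plate is clear of fence and leg, so I'll lower it.

In the tool's units: 0.06 m is 0.075, 0.058 m is 0.0725, -0.004 rad is -0.002.

drive_tool(
  motion="1 0 0.0013 0.0313 0 0 -0.002; 1 0 0.0013 0.0625 0 0 -0.002; 1 0 0.0013 0.0725 0 0 -0.002; 1 0 0.0013 0.075 0 0 -0.002; 1 0 0.0013 0.075 0 0 -0.002",
)

```text
time_s: 4.27
position: [484.0, -156.2, 216.0]
eef_rot: [-0.029, 1.0, 0.0, -0.001]
contact_force: [0.5, -3.4, -5.8]
grip_width: 26.0
gripper_force: 79.9
```

```bash
python3 - <<'E'
from h import *
s=env.state(); print(s["position"],s["contact_force"],s["torque"]); C=cam("top")
I=snapshot("top")[:,:,::-1].copy(); H=cv2.cvtColor(I,cv2.COLOR_BGR2HSV)
p=s["position"][:2]; t=np.radians(3); Q=np.array([[np.cos(t),-np.sin(t)],[np.sin(t),np.cos(t)]])
for o in((85,35),(-25,35),(85,-35)): print("expect",o,(p+Q@o).round(1),proj(C,[*(p+Q@o),28]).round(1))
w=((H[...,1]<14)&(H[...,2]>225)).astype(np.uint8); w[:,:320]=0;w[:180]=0;w[300:]=0
cv2.imwrite("pics/low.png",cv2.resize(I[165:285,320:410],None,fx=4.9,fy=4.9,interpolation=cv2.INTER_CUBIC))
E
```

```text
[ 483.99546023 -156.23735381  216.0216515 ] [ 0.47562746 -3.43195358 -5.79941801] [-0.80104884  0.20952681 -0.26686595]
expect (85, 35) [ 567.  -116.8] [[348.4 203.3]]
expect (-25, 35) [ 457.2 -122.6] [[352.8 249.1]]
expect (85, -35) [ 570.7 -186.7] [[377.4 201. ]]
```

View pics/low.png

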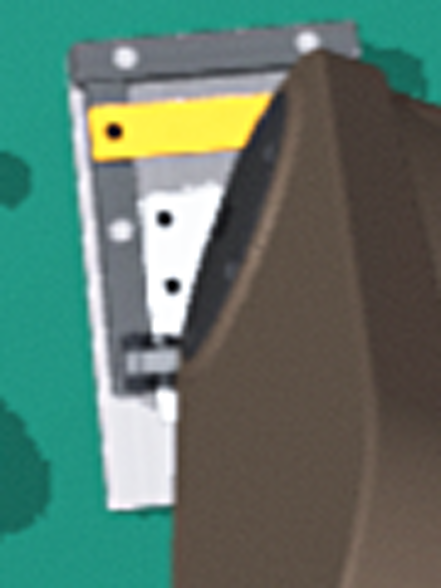

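The plate is at crop (142,195)–(160,400), 3–4 mm from the side fence, which fits the expected corner at (348,203). The side force of −3.4 N suggests it may be touching, so I'll back off a little before lowering.

In the tool's units: -0.003 m is -0.0038.

drive_tool(
  motion="1 0 -0.0038 0 0 0 0; 1 0 -0.0038 0 0 0 0; 1 0 -0.0038 0 0 0 0; 1 0 -0.0038 0 0 0 0",
)

```text
time_s: 4.65
position: [484.6, -160.0, 217.5]
eef_rot: [-0.028, 1.0, -0.0, 0.0]
contact_force: [-0.2, -0.8, -4.1]
grip_width: 26.2
gripper_force: 80.0
```

drive_tool(
  motion="1 0 0 0.0013 0 0 0; 1 0 0 0.0025 0 0 0; 1 0 0 0.0038 0 0 0; 1 0 0 0.0038 0 0 0",
)

```text
time_s: 4.98
position: [484.5, -160.1, 214.0]
eef_rot: [-0.028, 1.0, 0.0, -0.0]
contact_force: [-0.7, -0.3, -4.2]
grip_width: 26.1
gripper_force: 80.0
```

In the tool's units: 0.002 m is 0.0025, 0.001 m is 0.0013.

drive_tool(
  motion="1 0 0 0.0013 0 0 0; 1 0 0 0.0025 0 0 0; 1 0 0 0.0025 0 0 0; 1 0 0 0.0025 0 0 0",
)

```text
time_s: 5.32
position: [484.5, -160.2, 212.1]
eef_rot: [-0.028, 1.0, 0.0, -0.0]
contact_force: [-0.3, 0.4, -3.6]
grip_width: 26.0
gripper_force: 80.0
```

In the tool's units: 0.0015 m is 0.0019, 0.001 m is 0.0013.

drive_tool(
  motion="1 0 0 0.0013 0 0 0; 1 0 0 0.0019 0 0 0; 1 0 0 0.0019 0 0 0; 1 0 0 0.0019 0 0 0",
)

```text
time_s: 5.65
position: [484.6, -160.2, 210.9]
eef_rot: [-0.028, 1.0, -0.0, 0.0]
contact_force: [-2.2, -0.1, 4.5]
grip_width: 26.1
gripper_force: 81.4
```

In the tool's units: -0.045 m is -0.0563, -0.04 m is -0.05.

drive_tool(
  motion="1 -0.0063 0 0 0 0 0; 1 -0.0125 0 0 0 0 0; 1 -0.0188 0 0 0 0 0; 1 -0.025 0 0 0 0 0; 1 -0.0313 0 0 0 0 0; 1 -0.0375 0 0 0 0 0; 1 -0.0438 0 0 0 0 0; 1 -0.05 0 0 0 0 0; 1 -0.0563 0 0 0 0 0; 1 -0.0563 0 0 0 0 0",
)

```text
time_s: 6.48
position: [530.6, -157.7, 210.9]
eef_rot: [-0.028, 1.0, -0.0, 0.001]
contact_force: [3.6, 0.8, 4.0]
grip_width: 26.4
gripper_force: 80.9
```

In the tool's units: 0.003 m is 0.0038, 0.002 m is 0.0025.

drive_tool(
  motion="1 0 0.0013 0 0 0 0; 1 0 0.0025 0 0 0 0; 1 0 0.0038 0 0 0 0; 1 0 0.0038 0 0 0 0; 1 0 0.0038 0 0 0 0",
)

```text
time_s: 6.9
position: [529.4, -154.6, 210.9]
eef_rot: [-0.028, 1.0, -0.0, 0.0]
contact_force: [2.5, -0.5, 4.8]
grip_width: 26.2
gripper_force: 80.9
```

In the tool's units: 0.002 m is 0.0025, 0.001 m is 0.0013.

drive_tool(
  motion="1 0 0.0013 0 0 0 0; 1 0 0.0025 0 0 0 0; 1 0 0.0025 0 0 0 0; 1 0 0.0025 0 0 0 0",
)

```text
time_s: 7.23
position: [529.1, -153.0, 210.9]
eef_rot: [-0.028, 1.0, -0.0, 0.0]
contact_force: [-1.5, -6.3, 5.8]
grip_width: 26.2
gripper_force: 81.2
```

In the tool's units: 0.002 m is 0.0025, 0.001 m is 0.0013.

drive_tool(
  motion="1 0 0.0013 0 0 0 0; 1 0 0.0025 0 0 0 0; 1 0 0.0025 0 0 0 0; 1 0 0.0025 0 0 0 0",
)

```text
time_s: 7.57
position: [528.9, -151.9, 211.1]
eef_rot: [-0.028, 1.0, -0.001, 0.0]
contact_force: [-4.8, -19.7, 6.8]
grip_width: 26.4
gripper_force: 81.3
```

In the tool's units: -0.006 m is -0.0075, -0.004 m is -0.005.

drive_tool(
  motion="1 -0.0025 0 0 0 0 0; 1 -0.005 0 0 0 0 0; 1 -0.0075 0 0 0 0 0; 1 -0.0075 0 0 0 0 0; 1 -0.0075 0 0 0 0 0",
)

```text
time_s: 7.98
position: [534.3, -151.7, 211.0]
eef_rot: [-0.028, 1.0, -0.001, -0.0]
contact_force: [-11.2, -24.0, 10.9]
grip_width: 26.4
gripper_force: 82.3
```

In the tool's units: -0.003 m is -0.0038, -0.002 m is -0.0025.

drive_tool(
  motion="1 -0.0025 0 0 0 0 0; 1 -0.0038 0 0 0 0 0; 1 -0.0038 0 0 0 0 0; 1 -0.0038 0 0 0 0 0",
)

```text
time_s: 8.32
position: [537.1, -151.5, 211.0]
eef_rot: [-0.028, 1.0, -0.001, -0.001]
contact_force: [-11.0, -23.6, 12.3]
grip_width: 26.4
gripper_force: 82.6
```

In the tool's units: -0.003 m is -0.0038, -0.002 m is -0.0025.

drive_tool(
  motion="1 -0.0025 0 0 0 0 0; 1 -0.0038 0 0 0 0 0; 1 -0.0038 0 0 0 0 0; 1 -0.0038 0 0 0 0 0",
)

```text
time_s: 8.65
position: [540.1, -151.4, 211.0]
eef_rot: [-0.028, 1.0, -0.001, -0.001]
contact_force: [-10.9, -22.8, 12.5]
grip_width: 26.0
gripper_force: 82.6
```

In the tool's units: -0.002 m is -0.0025, -0.001 m is -0.0013.

drive_tool(
  motion="1 -0.0013 0 0 0 0 0; 1 -0.0025 0 0 0 0 0; 1 -0.0025 0 0 0 0 0; 1 -0.0025 0 0 0 0 0",
)

```text
time_s: 8.98
position: [541.8, -151.3, 211.0]
eef_rot: [-0.028, 1.0, -0.0, -0.001]
contact_force: [-13.4, -24.8, 13.9]
grip_width: 25.8
gripper_force: 82.7
```

In the tool's units: -0.0015 m is -0.0019, -0.001 m is -0.0013.

drive_tool(
  motion="1 -0.0013 0 0 0 0 0; 1 -0.0019 0 0 0 0 0; 1 -0.0019 0 0 0 0 0; 1 -0.0019 0 0 0 0 0",
)

```text
time_s: 9.32
position: [542.3, -151.3, 210.9]
eef_rot: [-0.028, 1.0, -0.0, -0.002]
contact_force: [-22.8, -28.8, 22.6]
grip_width: 26.1
gripper_force: 83.1
```

In the tool's units: -0.0015 m is -0.0019, -0.001 m is -0.0013.

drive_tool(
  motion="1 -0.0013 0.0006 0 0 0 0; 1 -0.0019 0.0006 0 0 0 0; 1 -0.0019 0.0006 0 0 0 0; 1 -0.0019 0.0006 0 0 0 0",
)

```text
time_s: 9.65
position: [542.7, -151.2, 210.9]
eef_rot: [-0.028, 1.0, -0.0, -0.003]
contact_force: [-32.9, -37.8, 28.7]
grip_width: 26.1
gripper_force: 84.1
```

```bash
python3 - <<'E'
from h import *
s=env.state(); print(s["position"],s["contact_force"],s["torque"],s["eef_rot"])
a=cv2.resize(snapshot("side")[:,:,::-1][205:345,245:400],None,fx=4,fy=4,interpolation=cv2.INTER_CUBIC)
b=cv2.resize(snapshot("top")[:,:,::-1][160:280,325:355],None,fx=4.5,fy=4.5,interpolation=cv2.INTER_CUBIC)
o=np.zeros((570,790,3),np.uint8); o[:a.shape[0],:a.shape[1]]=a; o[:b.shape[0],640:640+b.shape[1]]=b
cv2.imwrite("pics/fin.png",o)
E
```

```text
[ 542.70119174 -151.20753152  210.92323876] [-32.94630414 -37.77396994  28.73572576] [-6.29612535  4.79401116 -0.97843618] [-2.78939936e-02  9.99605254e-01 -3.34228353e-04 -3.33899523e-03]
```

View pics/fin.png

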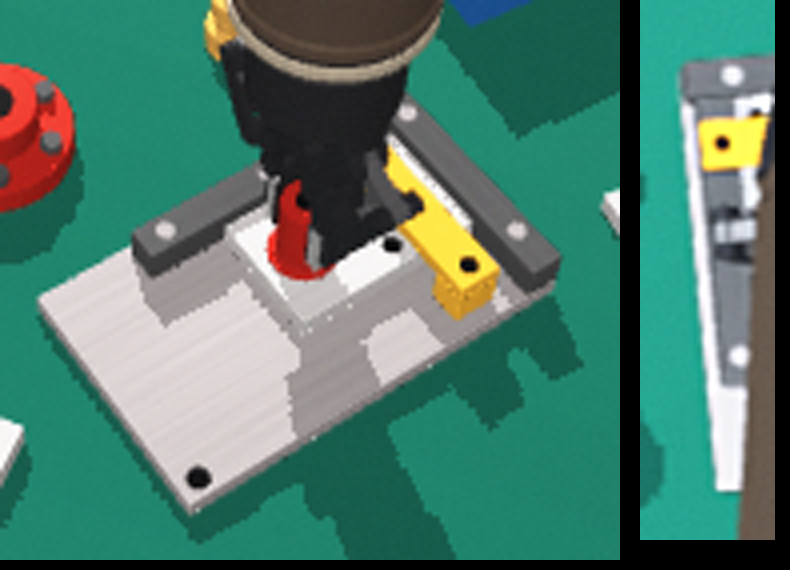

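In the tool's units: 0.001 m is 0.0013, 0.0005 m is 0.0006.

drive_tool(
  motion="1 0 0 0 0 0 0; 1 0 0 0.0006 0 0 0; 1 0 0 0.0013 0 0 0; 1 0 0 0.0013 0 0 0; 1 0 0 0.0013 0 0 0; 1 0 0 0.0013 0 0 0",
  grip_force=110,
)

```text
time_s: 10.25
position: [542.7, -151.2, 210.9]
eef_rot: [-0.028, 1.0, -0.0, -0.003]
contact_force: [-38.3, -38.5, 47.6]
grip_width: 25.6
gripper_force: 108.5
```

```bash
python3 - <<'E'
from h import *
s=env.state(); np.set_printoptions(precision=4,suppress=True); print(s["position"],s["contact_force"],s["torque"],s["eef_rot"],s["qd"],s["grip_width"])
C=cam("side"); I=snapshot("side")[:,:,::-1]
# plate rear top edge corners (crop px /4 + offset) -> world z=26 -> fixture yaw check
P=ray(C,[(245+230/4-.4,205+232/4-.4),(245+307/4-.4,205+320/4-.4)],26)[:,:2]; d=P[0]-P[1]
print(P,np.hypot(*d),"plate yaw",np.degrees(np.arctan2(d[1],d[0]))-90)
E
```

```text
[ 542.6526 -151.2495  210.8755] [-38.311  -38.4999  47.6449] [-5.9291  5.699  -1.0938] [-0.0278  0.9996 -0.0004 -0.0031] [-0.0005  0.     -0.0002  0.002   0.0004 -0.0015] 25.627306279065298
[[ 515.3801 -124.0957]
 [ 520.6603 -188.1872]] 64.30859708295569 plate yaw 4.7097396783874785
```

Forces are steady at −38, −38 and +48 N, and the moment balance puts the contact inside both edges. I'll take one wrist look to check that it is flush.

```bash
python3 - <<'E'
from h import *
I=snapshot("wrist")[:,:,::-1]; cv2.imwrite("pics/wf.png",cv2.resize(I[60:360,120:500],None,fx=1.9,fy=1.9,interpolation=cv2.INTER_CUBIC))
s=env.state(); print(s["contact_force"])
E
```

```text
[-37.45947846 -38.35090247  48.69123336]
```

View pics/wf.png

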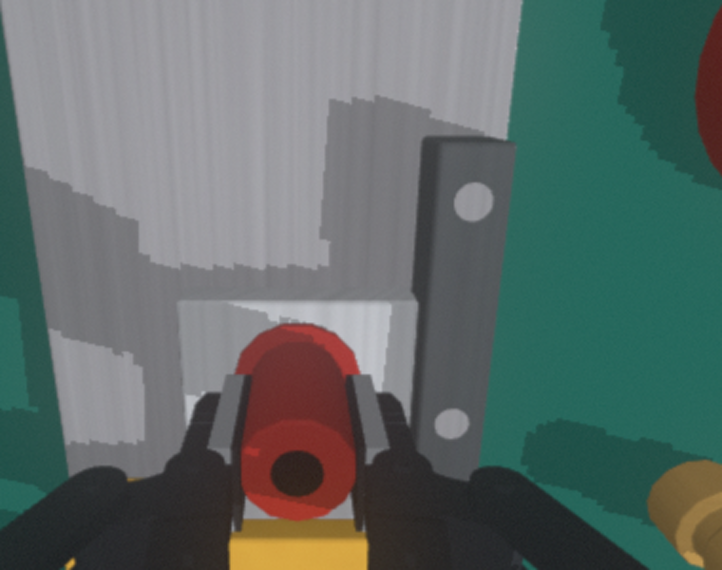

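The wrist view shows the plate's left side lying along the side fence at (415,300→450) with no gap. Its rear edge, (178,300)–(417,297), is square to the fence. Everything is steady, so I'm handing it in.

```bash
python3 -c "
from rig import env; print(env.job_done())"
```

```text
the job is handed in; nothing more can be done
None
```

I handed the job in with the foot under the bridge and in the corner, flat on the base and still gripped at about 108 N. It was pressing with about 38 N toward each fence (part of that is friction) and was steady at about 10 s; the bin, flange and coupling were not touched.

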